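# Load-check a spring clip on the lever test stand

## Robot

A 6-joint arm with a two-finger parallel gripper is mounted at the origin on the work surface. World frame = base frame: x ahead of the robot, y to its left, z up, the work surface at z = 0. Lengths are in m, angles in rad, forces in N, time in s.
With the tool pointing down it reaches from about 0.225 to 0.875 m from the base axis. Payload 3.4 kg.
Tool frame: the origin (TCP) lies at the very end of the fingers, on their centre line; the grasp point (between the pads) lies behind it (manip.tcp_to_grasp is the z of the grasp point in the tool frame, in m); z points along the fingers, y is the direction in which the jaws open and shut (so a half turn about z gives the same grasp; the last joint's range is limited). The gripper opens to 85 mm and grips with 20 to 120 N. Pads are 22 mm wide; open, the fingers measure 114 mm over their backs; the gripper's body (76 mm by 85 mm) begins 54 mm behind the grasp point. The pads swing forward as they close: fully open they stand 13 mm farther back than shut.
Start: joints at [-1.404, 0.276, 1.505, -0, 1.361, -0.121], TCP at [0.163, -0.551, 0.231] pointing down, gripper open.
Joint ranges: [-2.89, 2.89], [-0.75, 2.08], [0.22, 2.7], [-1.18, 4.32], [0.11, 2.71], [-2.7, 2.7]. Speed limits (rad/s): [2.57, 2.57, 3.14, 3.14, 3.14, 3.14].

## Interface

Orientations are given as a unit quaternion [w, x, y, z].
In Python, from rig import manip, eyes gives the robot as it stands.
- The arm moves only by the tool servo_tool, never from a script. Its argument "increments" is a list of rows, each an object with "slide": the shift along the tool's x, y, z in m, a list of three; "spin": the turn about the tool's z in degrees. A call has 1 to 8 rows; each row shifts and turns the commanded pose from where the row before left it, along the tool's axes as they then stand; what a row does not reach is not made up. A row lasts 1/10 s, in which the tool goes at most 50 mm and 8.59 degrees, less where a joint would pass 70% of its speed; a pose out of reach is approached as far as the arm can. A call is refused whole if a number of a shift passes 0.05 or a number of a turn 8.59, either way. A call with a gripper value outside its range is refused whole. "hand" is the opening, from 0 (shut) to 1 (fully open), set as the call begins (left out, the last holds). The fingers move at their own pace and stop on an object; "newtons" is the grip in N (left out, the last holds). Time passes only in rows, so rows that do not move let the fingers close. It gives the time, the measured TCP pose, the force and the opening at its end, in the units of the state.
- manip.get_state(): the state, without advancing time (a new reading comes with each control period).
- eyes.get_image(name): name is "scene" or "top"; returns the picture (384x512x3 uint8, blue, green, red); there is no depth.
- eyes.calibration(name): a dict with "fx", "fy", "cx", "cy" (pixels), "rvec" (rotation vector, rad) and "tvec" (3), from world to camera coordinates, as OpenCV has them. Camera axes: x right, y down, z forward; pixel columns grow to the right and rows downward; lengths in m; the calibration is good to about 2 mm. A picture is of the moment at which its call begins. calibration takes no time and is no camera call.
- manip.sign_off(): hands the job in, once; it reports no verdict.
The state is a dict: "clock": time; "qpos": joint angles; "qd": joint speeds; "effort": joint torques, N m; "position": TCP position; "ee_rot": TCP orientation; "contact_force": force on the tool from outside, world axes, zero at the start; "moment": the same for the moment, N m; "width": finger opening in m.
Only numpy, scipy, OpenCV 4.12 (cv2) and the standard library are available. Lean on these libraries where they do the work, as an engineer would, in place of code of your own. Each camera call takes 0.05 s, during which the arm holds its last target.

## Task

Load-check the spring clip on the lever test stand: push it along its channel until it sits fully home against the end stop, then press the indicator's large zero key until it gives. Then pull the stand's sprung hand lever down to the bottom of its stroke so that the clip is squeezed, hold it there about a second, and ease it slowly back up to rest without ever letting it fly up, leaving the clip home in the fixture. Leave everything else lying as it is.

Things in the scene. Friction and masses are not known exactly. Their poses are not given: they have to be found in the camera images.
- stand: Fixed lever test stand: green-grey cast base 250 x 170 x 40 mm, round steel post at its far side, a head (60 mm wide in y, front at x -35 mm, underside 150 mm up) with a vertical ram, load cell and domed presser (tip 99 mm up at rest), a hand lever in front. Origin on the table straight below the ram; x away from the operator to the post (105 mm off), y to the operator's left, z up.
- nest (a point): Where the middle of the clip's underside lies when the clip is home: on the channel's floor, 52 mm above the table, 35 mm to +y of the ram. Axes as stand. The channel runs along y on a steel plate 70 mm wide that ends at stand y +185 mm: two rails 5 mm high, 34 mm apart, and an end stop 10 mm high with its face 65 mm to -y of this point.
- clip_mid (a point): Middle of the loose steel spring clip in the channel, 10 mm above its underside. A hairpin of 2.5 mm strip, 130 mm long (its y, along the channel), 30 wide, about 130 g: flat lower leaf whose square end (y -65 mm) meets the stop, 20 mm high rounded bend at +y, upper leaf rising from the bend to 34 mm. Starts 30 to 60 mm short of home. Home is within 4 mm of nest along y.
- clip_bend (a point): Outermost point of the clip's rounded bend, 10 mm above its underside: the place to push, towards -y of the stand, over the rails' 5 mm. Home, it is 100 mm to +y of the ram, clear of the head.
- clip_leaf (a joint): How far the upper leaf is squeezed down, rad: 0 free, about 0.12 when the lever is at the bottom with the clip home (about 24 N at the presser).
- lever_grip (a point): Centre of the black cross grip at the end of the hand lever: a bar 24 mm in diameter, 100 mm long, parallel to the stand's y, 170 mm from lever_pivot. It can be pushed down from above.
- lever_pivot (a point): Point on the lever's horizontal hinge axis (along the stand's y), in the plane of the lever arm, 200 mm above the table.
- lever (a joint): Hand lever angle, rad: 0 at rest, up, its arm 0.6 rad above level on the operator's side (-x) of the pivot; grows as the grip goes down, to 1.1 at the bottom stop (ram down 26 mm). A spring drives it up: the grip takes 5 to 10 N on the way, 12 N at the bottom; let go, it flies up at several rad/s. Eased means rising never faster than 1.2 rad/s (2 s or more for the way up is good).
- indicator: Fixed grey bench load indicator, 118 x 150 mm, 60 mm high at the back, 40 mm at the front. The panel slopes up away from the operator by 0.17 rad: a display above a row of four 18 mm square keys and, at the right-hand (-y) end, one large key. Origin under its centre, x away from the operator. It stands left or right of the stand.
- zero_key_top (a point): Centre of the top face of the zero key, the large membrane key: 30 mm (x, up the slope) by 42 mm (y), raised 2.5 mm over the panel. z is the panel's normal.
- zero_key (a joint): Travel of the zero key along its normal, m: 0 free, 0.0012 fully down at 5.5 N; it has acted above 0.0008 (4.2 N). It springs back. Its reading is coarser than its travel: go by the force felt (press with 6 to 15 N).
- case: Closed black instrument case, 115 x 170 x 40 mm, on the other side of the stand from the indicator. Not to be moved.
- caliper: Digital caliper lying on the table, 240 mm long (y), 13 mm high. Not to be moved.
- marker: Black marker pen, 135 mm (y), 13 mm thick. Not to be moved.
- bracket: Small stamped steel angle bracket, 45 x 60 x 30 mm. Not to be moved.
- spare_clip: A second clip of the same kind lying on the table, to the right of the stand. Not to be moved.
- carton: Open yellow carton of further clips, 160 x 200 x 55 mm, at the far left. Not to be moved.
- oiler: Metal oil can, 60 mm in diameter, 185 mm high with its spout, at the far right. Not to be moved.
Mind the look-alikes: they are no part of the job. Leave any yellow look-alike of the part that bears clip_mid alone.

How it is judged:
On the way, in this order (a step that is already met when the one before it is completed fails the run):
1. the clip is home against the end stop (y of clip_mid in the frame of nest below 0.004 m and z of clip_mid in the frame of nest below 0.014 m), for 0.2 s.
2. the zero key is pressed until it gives, the lever up (value of joint zero_key above 0.0008 m and value of joint lever below 0.06 rad), for 0.05 s.
3. the lever is held at the bottom of its stroke with the clip squeezed (value of joint lever above 1.04 rad and value of joint clip_leaf above 0.08 rad), for 0.5 s.
4. the lever is back up at rest (value of joint lever below 0.05 rad), for 0.2 s.
At the end, for the whole second after the job is handed in: The lever is up at rest (below 0.05 rad), the zero key is free, and the clip lies flat in the channel, unsqueezed, within 5 mm of home against the stop (value of joint lever below 0.05 rad and value of joint zero_key below 0.0005 m and value of joint clip_leaf below 0.02 rad and y of clip_mid in the frame of nest between -0.005 and 0.005 m and x of clip_mid in the frame of nest between -0.006 and 0.006 m and z of clip_mid in the frame of nest below 0.014 m and angle between the y axis of clip_mid and the y axis of nest, either way round below 0.12 rad); the robot touches nothing.
It fails at once if the lever flew up (faster than 1.2 rad/s) instead of being eased (velocity of joint lever below -1.2 rad/s).
It fails at once if a bystander was moved by more than 30 mm (distance of any of case, caliper, marker, bracket, spare_clip, carton, oiler from where it was at the start of the episode above 0.03 m).
It also fails if it takes over 72 s, if anything falls off the work surface, if the arm or the gripper's body presses on something with over 40 N, if the wrist force passes 120 N, or if a joint passes its speed limit or range.

## Working session

There is one attempt and no reset: what is moved stays moved. The work goes in short steps, Python scripts to look and compute and a tool call to move; the robot and the scene stay as the last step left them, time stands still between calls to the robot, and variables do not carry over. Pictures are saved under pics/ and viewed, and the job is handed in when it is done.

Besides the shell and the picture viewer there is one more tool, called after "Call:" as name([rows], argument=value, ...), one row to a line, values as JSON. servo_tool: Moves the arm, as the interface text tells. Its arguments: {"type":"object","properties":{"increments":{"type":"array","items":{"type":"object","properties":{"slide":{"type":"array","items":{"type":"number"}},"spin":{"type":"number"}}}},"hand":{"type":"number"},"newtons":{"type":"number"}},"required":["increments"]}

```bash
ls; mkdir -p pics; python3 - <<'E'
from rig import manip, eyes
import cv2
s=manip.get_state(); print(s); print(manip.tcp_to_grasp)
for n in("scene","top"):
    im=eyes.get_image(n); cv2.imwrite(f"pics/{n}0.png",im); print(n,eyes.calibration(n))
E
```

```text
pics
{'clock': 0.0, 'qpos': array([-1.40399039e+00,  2.76597179e-01,  1.50612096e+00,  3.89884269e-05,
        1.36068733e+00, -1.21041337e-01]), 'qd': array([-4.31248994e-04,  1.00254117e-04, -8.53553110e-05, -1.06409426e-03,
        1.41989275e-03,  6.56684317e-04]), 'effort': array([-1.01778842e-03, -4.16779017e+01, -2.45803910e+01, -2.54783063e-04,
        1.10047107e-02,  1.13206886e-05]), 'position': array([ 0.16313517, -0.55083457,  0.23044331]), 'ee_rot': array([-9.06605734e-04,  9.89661038e-01,  1.43423178e-01, -1.68204633e-06]), 'contact_force': array([-0.50478423,  0.8694753 ,  0.11459498]), 'moment': array([-0.01684874,  0.00462414,  0.00082856]), 'width': 0.0848783270263041}
-0.0187
scene {'fx': 381.48254641313093, 'fy': 381.48254641313093, 'cx': 252.82382476107563, 'cy': 193.34608673127153, 'rvec': array([ 0.86139855,  2.43949718, -1.15862394]), 'tvec': array([ 0.33944694, -0.03030752,  1.47821319])}
top {'fx': 352.34816049825656, 'fy': 352.34816049825656, 'cx': 259.9065955236588, 'cy': 186.33723611209038, 'rvec': array([ 2.14333974, -2.11253348,  0.21773766]), 'tvec': array([-0.02506123,  0.47196953,  1.3134896 ])}
```

View pics/scene0.png

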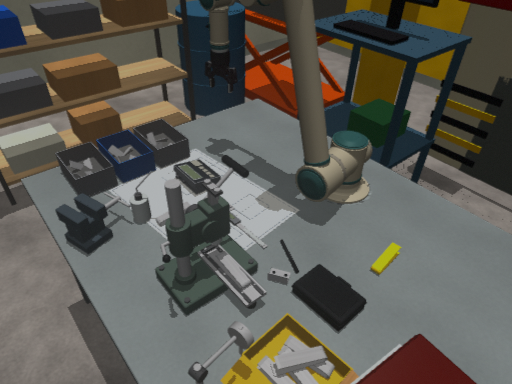

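View pics/top0.png

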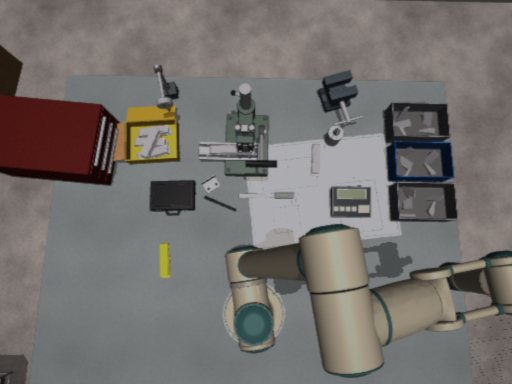

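```bash
cat > h.py <<'E'
import numpy as np, cv2
from rig import manip, eyes
def cal(n):
    c=eyes.calibration(n); K=np.array([[c['fx'],0,c['cx']],[0,c['fy'],c['cy']],[0,0,1]]); return K,np.array(c['rvec'],float),np.array(c['tvec'],float)
def proj(n,P):
    K,r,t=cal(n); return cv2.projectPoints(np.asarray(P,float).reshape(-1,1,3),r,t,K,None)[0].reshape(-1,2)
def ray(n,uv):
    K,r,t=cal(n); R=cv2.Rodrigues(r)[0]; d=R.T@np.linalg.inv(K)@np.array([uv[0],uv[1],1.]); return -R.T@t,d/np.linalg.norm(d)
def onz(n,uv,z):
    o,d=ray(n,uv); return o+d*(z-o[2])/d[2]
def tri(a,ua,b,ub):
    o1,d1=ray(a,ua);o2,d2=ray(b,ub)
    A=np.stack([d1,-d2],1); s=np.linalg.lstsq(A,o2-o1,rcond=None)[0]
    p,q=o1+s[0]*d1,o2+s[1]*d2; return (p+q)/2,np.linalg.norm(p-q)
E
python3 - <<'E'
from h import *
print(ray("scene",(256,192)),ray("top",(256,192)))
t=cv2.imread("pics/top0.png"); s=cv2.imread("pics/scene0.png")
def crop(im,x,y,w,h,k,f): cv2.imwrite(f,cv2.resize(im[y:y+h,x:x+w],None,fx=k,fy=k,interpolation=cv2.INTER_CUBIC))
crop(t,190,75,100,110,5,"pics/t1.png")
crop(s,145,160,130,150,4,"pics/s1.png")
crop(t,320,175,60,50,8,"pics/t2.png")
crop(s,160,140,100,70,7,"pics/s2.png")
E
```

```text
(array([1.01701679, 0.67956335, 0.89728898]), array([-0.51035744, -0.59169125, -0.62404868])) (array([ 2.15606837e-01, -1.11279996e-03,  1.37918479e+00]), array([ 0.17296538, -0.00176266, -0.98492633]))
```

View pics/t1.png

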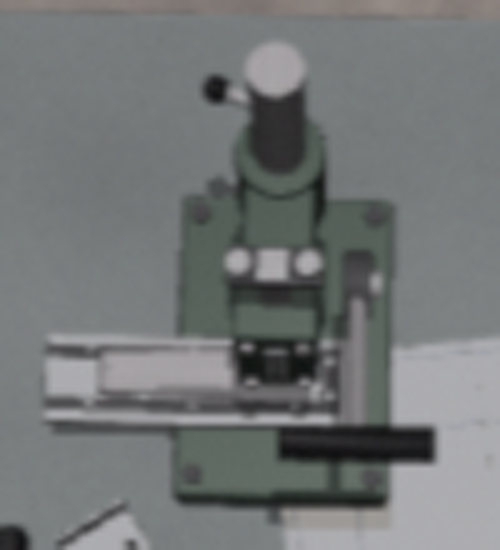

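View pics/s1.png

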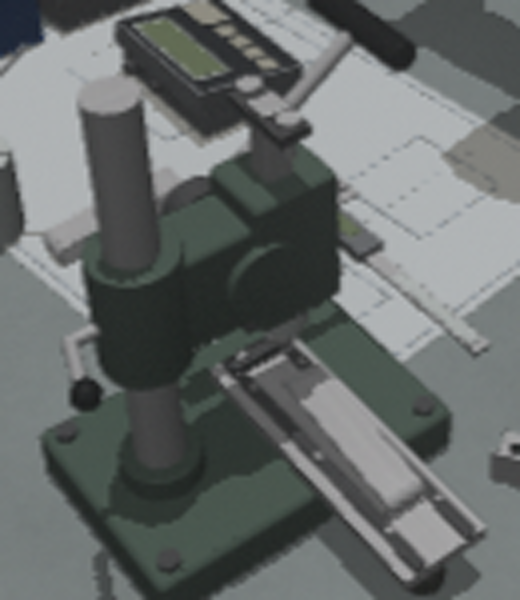

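View pics/t2.png

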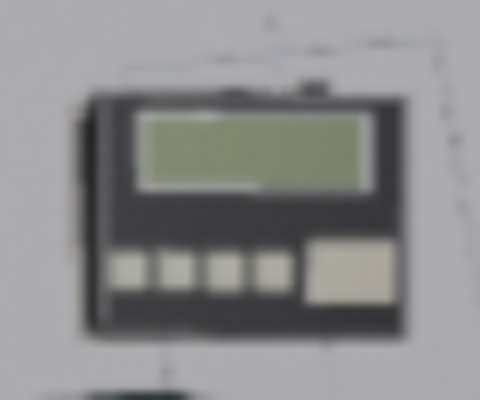

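View pics/s2.png

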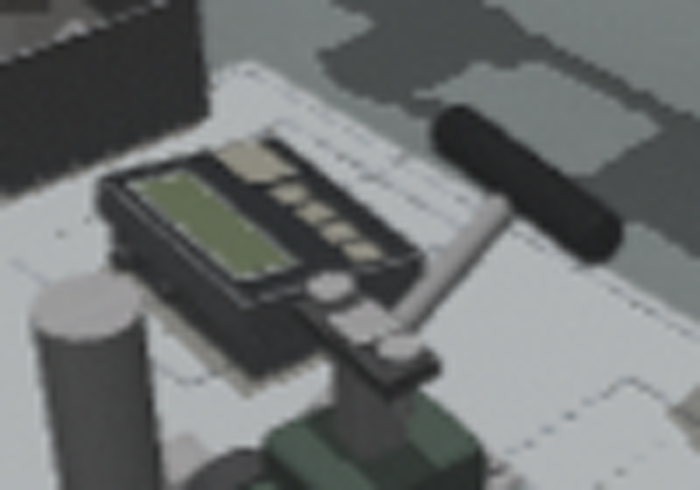

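```bash
python3 - <<'E'
from h import *
np.set_printoptions(precision=4,suppress=True)
def T1(u,v):return ((u+.5)/5-.5+190,(v+.5)/5-.5+75)
def S1(u,v):return ((u+.5)/4-.5+145,(v+.5)/4-.5+160)
def T2(u,v):return ((u+.5)/8-.5+320,(v+.5)/8-.5+175)
def S2(u,v):return ((u+.5)/7-.5+160,(v+.5)/7-.5+140)
print("base")
for p in[(183,203),(393,203),(387,492),(176,489)]:print(onz("top",T1(*p),.04)[:2])
print("bolts");
for p in[(199,215),(376,217),(372,478),(191,474)]:print(onz("top",T1(*p),.04)[:2])
print("scene base corners")
for p in[(42,437),(165,597),(450,415)]:print(onz("scene",S1(*p),.04)[:2])
for p in[(67,433),(168,560),(425,405)]:print(onz("scene",S1(*p),.042)[:2])
print("plate end top",onz("top",T1(45,337),.055),onz("top",T1(45,422),.055))
print("plate end scene",onz("scene",S1(407,580),.052),onz("scene",S1(485,530),.052))
print("bend",onz("top",T1(99,372),.062), onz("scene",S1(410,495),.072))
print("post top",tri("top",T1(275,68),"scene",S1(112,95)))
print("post base",onz("scene",S1(160,470),.045))
print("grip c",tri("top",T1(357,443),"scene",S2(527,183)))
print("grip L",tri("top",T1(281,443),"scene",S2(597,232)))
print("grip R",tri("top",T1(435,446),"scene",S2(455,130)))
print("key",tri("top",T2(351,271),"scene",S2(254,160)))
for p in[(306,240),(395,240),(395,303),(306,303)]:print(onz("top",T2(*p),.05)[:2])
print("ind",[onz("top",T2(*p),.05)[:2] for p in[(95,98),(404,98),(402,335),(95,335)]])
E
```

```text
base
[0.7623 0.121 ]
[ 0.7656 -0.0479]
[ 0.5267 -0.0453]
[0.5264 0.1191]
bolts
[0.7524 0.1079]
[ 0.7534 -0.0343]
[ 0.5377 -0.0334]
[0.5386 0.1078]
scene base corners
[ 0.7683 -0.0407]
[0.7699 0.1279]
[0.5268 0.1254]
[ 0.7532 -0.0312]
[0.7539 0.1061]
[0.5361 0.108 ]
plate end top [0.6431 0.224  0.055 ] [0.5744 0.2208 0.055 ]
plate end scene [0.6445 0.2224 0.052 ] [0.5794 0.2245 0.052 ]
bend [0.6133 0.1797 0.062 ] [0.6104 0.1827 0.072 ]
post top (array([0.7154, 0.0379, 0.3704]), np.float64(0.0027820955820539836))
post base [0.7198 0.0409 0.045 ]
grip c (array([ 0.4978, -0.0167,  0.2963]), np.float64(0.002407979343669022))
grip L (array([0.4977, 0.0302, 0.2986]), np.float64(0.0010525039528323653))
grip R (array([ 0.4969, -0.0662,  0.295 ]), np.float64(0.002616752146922768))
key (array([ 0.3912, -0.4135,  0.0498]), np.float64(0.0017629049060654861))
[ 0.4064 -0.3931]
[ 0.4071 -0.4358]
[ 0.3768 -0.4345]
[ 0.3762 -0.3919]
ind [array([ 0.4739, -0.2938]), array([ 0.4763, -0.4434]), array([ 0.3616, -0.4371]), array([ 0.3595, -0.2909])]
```

Call:
servo_tool([
  {"slide": [0,0,-0.01],"spin": 8.3},
  {"slide": [0,0,-0.01],"spin": 8.3},
  {"slide": [0.02,-0.044,0]},
  {"slide": [0.02,-0.044,0]},
  {"slide": [0.02,-0.044,0]},
  {"slide": [0.02,-0.044,0]},
  {"slide": [0.02,-0.044,0]},
  {"slide": [0.02,-0.044,0]},
], hand=0)

```text
$.increments[2]: bad value
```

Call:
servo_tool([
  {"slide": [0,0,-0.01],"spin": 8.3},
  {"slide": [0,0,-0.01],"spin": 8.3},
  {"slide": [0.02,-0.044,0],"spin": 0},
  {"slide": [0.02,-0.044,0],"spin": 0},
  {"slide": [0.02,-0.044,0],"spin": 0},
  {"slide": [0.02,-0.044,0],"spin": 0},
  {"slide": [0.02,-0.044,0],"spin": 0},
  {"slide": [0.02,-0.044,0],"spin": 0},
], hand=0)

```text
clock: 0.9
position: [0.284, -0.2856, 0.251]
ee_rot: [-0.0, 1.0, -0.001, 0.0]
contact_force: [1.3, 0.3, 0.6]
width: 0.0
```

Call:
servo_tool([
  {"slide": [0.012,-0.048,0],"spin": 0},
  {"slide": [0.012,-0.048,0],"spin": 0},
  {"slide": [0.012,-0.048,0],"spin": 0},
  {"slide": [0.012,-0.048,0],"spin": 0},
  {"slide": [0.012,-0.048,0],"spin": 0},
  {"slide": [0.012,-0.048,0],"spin": 0},
  {"slide": [0.012,-0.048,0],"spin": 0},
  {"slide": [0.012,-0.048,0],"spin": 0},
])

```text
clock: 1.7
position: [0.3802, 0.0983, 0.2513]
ee_rot: [0.0, 1.0, -0.001, 0.0]
contact_force: [1.4, -0.7, 0.6]
width: 0.0003
```

Call:
servo_tool([
  {"slide": [0.0,-0.048,0],"spin": 0},
  {"slide": [0.0,-0.048,0.01],"spin": 0},
  {"slide": [0.04,-0.02,0.02],"spin": 0},
  {"slide": [0.045,0,0.02],"spin": 0},
  {"slide": [0.045,0,0.02],"spin": 0},
  {"slide": [0.045,0,0.02],"spin": 0},
  {"slide": [0.045,0,0.02],"spin": 0},
  {"slide": [0,0,0],"spin": 0},
])

```text
clock: 2.5
position: [0.6046, 0.2108, 0.1357]
ee_rot: [0.001, 1.0, -0.002, -0.002]
contact_force: [-1.3, -0.4, -0.7]
width: 0.0001
```

```bash
python3 - <<'E'
from h import *
t=eyes.get_image("top"); s=eyes.get_image("scene")
st=manip.get_state(); print(st['position'],st['contact_force'])
for n,im,(x,y,w,h) in(("top",t,(180,110,90,75)),("scene",s,(160,180,130,140))):
    k=6 if n=="top" else 4
    c=cv2.resize(im[y:y+h,x:x+w],None,fx=k,fy=k,interpolation=cv2.INTER_CUBIC); cv2.imwrite(f"pics/{n}1.png",c)
    p=proj(n,st['position'])[0]; print(n,p,(p-[x,y]+.5)*k)
E
```

```text
[0.60021555 0.21135507 0.13905617] [-0.66349194  0.28517271  0.2447692 ]
top [197.94855209 146.12965068] [110.69131252 219.7779041 ]
scene [257.57703911 271.78917844] [392.30815646 369.15671375]
```

View pics/top1.png

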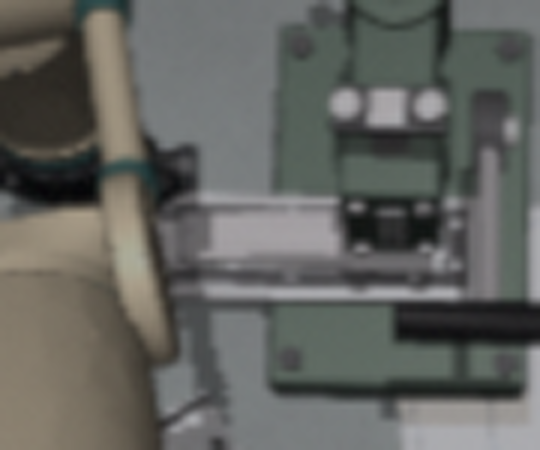

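View pics/scene1.png

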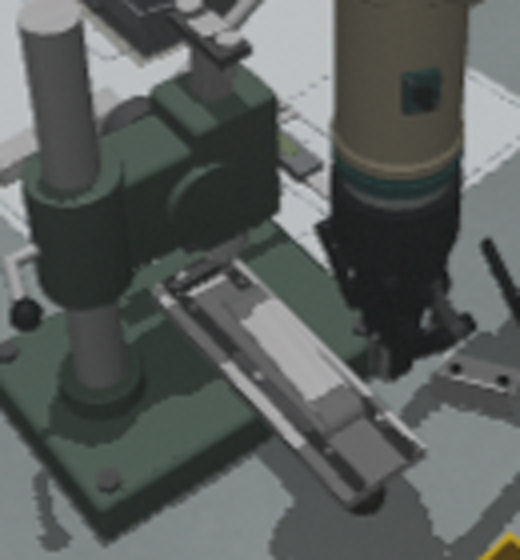

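Call:
servo_tool([
  {"slide": [0.011,-0.012,0],"spin": 0},
  {"slide": [0,0,0.03],"spin": 0},
  {"slide": [0,0,0.03],"spin": 0},
  {"slide": [0,0,0.01],"spin": 0},
  {"slide": [0,0,0],"spin": 0},
  {"slide": [0,0,0],"spin": 0},
])

```text
clock: 3.2
position: [0.612, 0.224, 0.073]
ee_rot: [-0.0, 1.0, -0.001, 0.001]
contact_force: [0.1, -1.2, -0.1]
width: -0.0001
```

Call:
servo_tool([
  {"slide": [0,0,0.008],"spin": 0},
  {"slide": [0,0,0.004],"spin": 0},
  {"slide": [0,0,0],"spin": 0},
  {"slide": [0,0,0],"spin": 0},
])

```text
clock: 3.6
position: [0.6118, 0.2237, 0.0594]
ee_rot: [0.0, 1.0, -0.001, 0.0]
contact_force: [0.3, -0.6, 0.0]
width: -0.0001
```

```bash
python3 - <<'E'
from h import *
s=eyes.get_image("scene")
st=manip.get_state(); print(st['position'],st['contact_force'])
n,im,(x,y,w,h)=("scene",s,(180,200,110,110)); k=5
c=cv2.resize(im[y:y+h,x:x+w],None,fx=k,fy=k,interpolation=cv2.INTER_CUBIC); cv2.imwrite(f"pics/{n}2.png",c)
p=proj(n,st['position'])[0]; print(n,p,(p-[x,y]+.5)*k)
E
```

```text
[0.61188188 0.22375581 0.05943875] [-0.10944234 -0.65225718 -0.24208697]
scene [256.43605359 296.61990645] [384.68026797 485.59953223]
```

View pics/scene2.png

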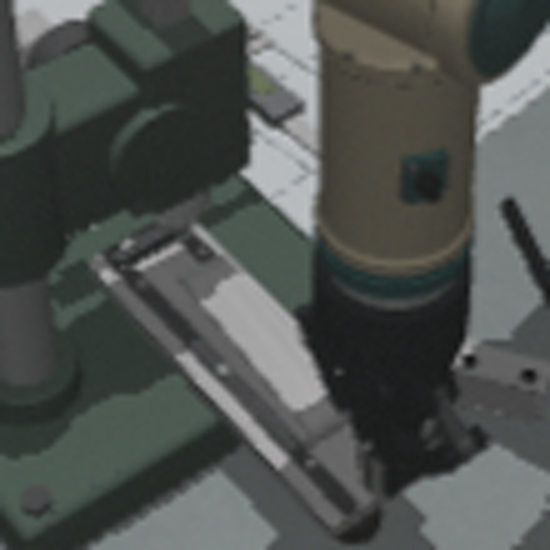

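Call:
servo_tool([
  {"slide": [0,0.01,0],"spin": 0},
  {"slide": [0,0.01,0],"spin": 0},
  {"slide": [0,0.006,0],"spin": 0},
  {"slide": [0,0.006,0],"spin": 0},
  {"slide": [0,0.006,0],"spin": 0},
  {"slide": [0,0.006,0],"spin": 0},
  {"slide": [0,0.006,0],"spin": 0},
  {"slide": [0,0,0],"spin": 0},
])

```text
clock: 4.45
position: [0.6116, 0.1728, 0.0593]
ee_rot: [0.0, 1.0, -0.001, -0.0]
contact_force: [-0.2, 0.3, -0.1]
width: 0.0002
```

Call:
servo_tool([
  {"slide": [0,0.004,0],"spin": 0},
  {"slide": [0,0.004,0],"spin": 0},
  {"slide": [0,0.004,0],"spin": 0},
  {"slide": [0,0,0],"spin": 0},
])

```text
clock: 4.85
position: [0.6116, 0.1611, 0.0593]
ee_rot: [0.0, 1.0, -0.001, -0.0]
contact_force: [0.4, 0.0, 0.3]
width: 0.0
```

Call:
servo_tool([
  {"slide": [0,0.003,0],"spin": 0},
  {"slide": [0,0.003,0],"spin": 0},
  {"slide": [0,0,0],"spin": 0},
])

```text
clock: 5.15
position: [0.6115, 0.1553, 0.0593]
ee_rot: [0.0, 1.0, -0.001, -0.0]
contact_force: [-0.5, -0.3, 0.4]
width: -0.0
```

```bash
python3 - <<'E'
from h import *
s=eyes.get_image("scene")
st=manip.get_state(); print(st['position'],st['contact_force'])
n,im,(x,y,w,h)=("scene",s,(180,200,110,110)); k=5
c=cv2.resize(im[y:y+h,x:x+w],None,fx=k,fy=k,interpolation=cv2.INTER_CUBIC); cv2.imwrite(f"pics/{n}3.png",c)
p=proj(n,st['position'])[0]; print(n,p,(p-[x,y]+.5)*k)
E
```

```text
[0.6115442  0.15534251 0.05922802] [ 0.91245767 -0.86699718  0.12467398]
scene [240.49038491 280.19845058] [304.95192455 403.49225289]
```

View pics/scene3.png

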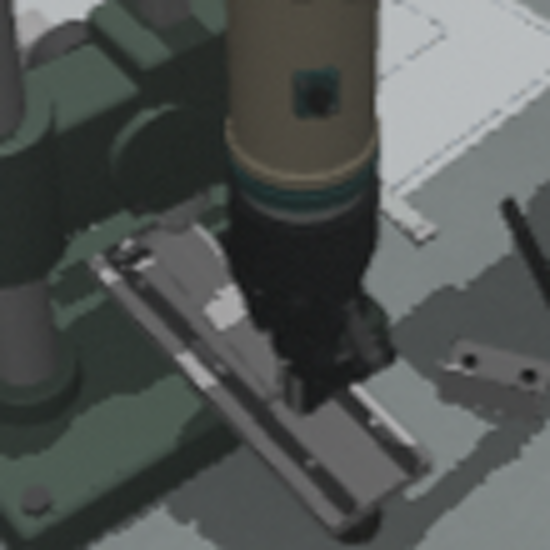

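Clip (bend near pixel (275,395) of the crop) is moving with the finger; still a few mm short. Continuing slowly.

Call:
servo_tool([
  {"slide": [0,0.002,0],"spin": 0},
  {"slide": [0,0.002,0],"spin": 0},
  {"slide": [0,0,0],"spin": 0},
])

```text
clock: 5.5
position: [0.6116, 0.1515, 0.0593]
ee_rot: [0.0, 1.0, -0.001, -0.0]
contact_force: [0.3, 0.5, 0.8]
width: -0.0001
```

Call:
servo_tool([
  {"slide": [0,0.002,0],"spin": 0},
  {"slide": [0,0,0],"spin": 0},
])

```text
clock: 5.7
position: [0.6115, 0.1495, 0.0592]
ee_rot: [0.0, 1.0, -0.001, -0.0]
contact_force: [-0.1, 0.2, 0.4]
width: -0.0001
```

Call:
servo_tool([
  {"slide": [0,0.002,0],"spin": 0},
  {"slide": [0,0,0],"spin": 0},
])

```text
clock: 5.9
position: [0.6117, 0.1487, 0.0593]
ee_rot: [-0.001, 1.0, -0.001, 0.0]
contact_force: [0.7, 3.6, -0.0]
width: -0.0004
```

Call:
servo_tool([
  {"slide": [0,0.002,0],"spin": 0},
  {"slide": [0,0,0],"spin": 0},
])

```text
clock: 6.1
position: [0.6118, 0.1484, 0.0595]
ee_rot: [-0.002, 1.0, -0.002, 0.0]
contact_force: [-0.2, 8.4, 0.4]
width: 0.0001
```

Call:
servo_tool([
  {"slide": [0,0.002,0],"spin": 0},
  {"slide": [0,0,0],"spin": 0},
  {"slide": [0,-0.006,0],"spin": 0},
  {"slide": [0,-0.02,0],"spin": 0},
  {"slide": [0,-0.04,0],"spin": 0},
  {"slide": [0,-0.03,-0.03],"spin": 0},
  {"slide": [0,0,0],"spin": 0},
])

```text
clock: 6.8
position: [0.6143, 0.2434, 0.0927]
ee_rot: [-0.001, 1.0, 0.001, 0.004]
contact_force: [1.4, -0.3, 1.0]
width: 0.0002
```

```bash
python3 - <<'E'
from h import *
t=eyes.get_image("top"); s=eyes.get_image("scene")
st=manip.get_state(); print(st['position'],st['contact_force'])
for n,im,(x,y,w,h) in(("top",t,(180,110,90,75)),("scene",s,(180,200,110,110))):
    k=6 if n=="top" else 5
    c=cv2.resize(im[y:y+h,x:x+w],None,fx=k,fy=k,interpolation=cv2.INTER_CUBIC)
    for P in([.611,.138,.062],[.611,.008,.0535],[.611,.038-.03,.062]):
        p=proj(n,P)[0];p=(p-[x,y]+.5)*k; cv2.circle(c,tuple(int(a) for a in p),3,(0,0,255),1)
    cv2.imwrite(f"pics/{n}4.png",c)
E
```

```text
[0.61208317 0.23958737 0.08985266] [-0.51169931 -0.50900371 -0.06902826]
```

View pics/top4.png

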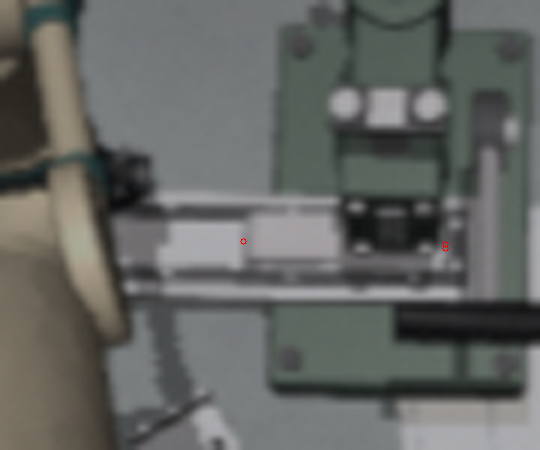

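View pics/scene4.png

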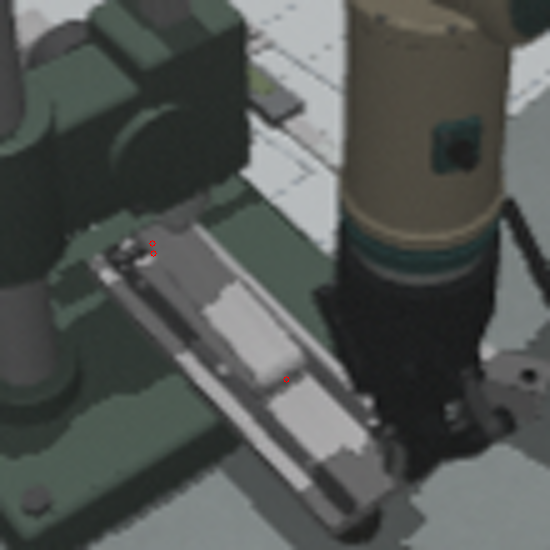

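Call:
servo_tool([
  {"slide": [-0.03,0,-0.035],"spin": 0},
  {"slide": [-0.035,0,-0.035],"spin": 0},
  {"slide": [-0.035,0,-0.035],"spin": 0},
  {"slide": [-0.035,0,-0.03],"spin": 0},
  {"slide": [-0.035,0,-0.02],"spin": 0},
  {"slide": [-0.04,0.02,0],"spin": 0},
  {"slide": [-0.022,0.04,0],"spin": 0},
  {"slide": [0,0.048,0],"spin": 0},
])

```text
clock: 7.7
position: [0.3752, 0.1306, 0.2434]
ee_rot: [0.001, 1.0, 0.001, -0.001]
contact_force: [2.3, -0.9, 0.1]
width: -0.0003
```

Call:
servo_tool([
  {"slide": [0,0.048,0],"spin": 0},
  {"slide": [0,0.048,0],"spin": 0},
  {"slide": [0,0.048,0],"spin": 0},
  {"slide": [0,0.048,0],"spin": 0},
  {"slide": [0,0.048,0],"spin": 0},
  {"slide": [0,0.048,0],"spin": 0},
  {"slide": [0,0.048,0],"spin": 0},
  {"slide": [0,0.048,0],"spin": 0},
])

```text
clock: 8.5
position: [0.3764, -0.2544, 0.2433]
ee_rot: [-0.0, 1.0, -0.002, -0.001]
contact_force: [1.1, 0.7, -0.2]
width: 0.0
```

Call:
servo_tool([
  {"slide": [0.004,0.04,0],"spin": 0},
  {"slide": [0.004,0.04,0.01],"spin": 0},
  {"slide": [0.004,0.04,0.03],"spin": 0},
  {"slide": [0,0.038,0.03],"spin": 0},
  {"slide": [0,0,0.04],"spin": 0},
  {"slide": [0,0,0.03],"spin": 0},
  {"slide": [0,0,0],"spin": 0},
  {"slide": [0,0,0],"spin": 0},
])

```text
clock: 9.3
position: [0.3892, -0.4098, 0.104]
ee_rot: [-0.001, 1.0, -0.001, -0.001]
contact_force: [1.2, -0.5, 1.5]
width: -0.0
```

```bash
python3 - <<'E'
from h import *
t=eyes.get_image("top"); s=eyes.get_image("scene")
st=manip.get_state(); print(st['position'],st['contact_force'])
for n,im,(x,y,w,h) in(("top",t,(310,160,80,70)),("scene",s,(160,100,100,100))):
    k=6
    c=cv2.resize(im[y:y+h,x:x+w],None,fx=k,fy=k,interpolation=cv2.INTER_CUBIC)
    for P in([.391,-.4135,.05],st['position']):
        p=proj(n,P)[0];p=(p-[x,y]+.5)*k; cv2.circle(c,tuple(int(a) for a in p),4,(0,0,255),1)
    cv2.imwrite(f"pics/{n}5.png",c)
E
```

```text
[ 0.39075919 -0.41086805  0.10615419] [-0.18688858 -0.12547245  0.60567296]
```

View pics/top5.png

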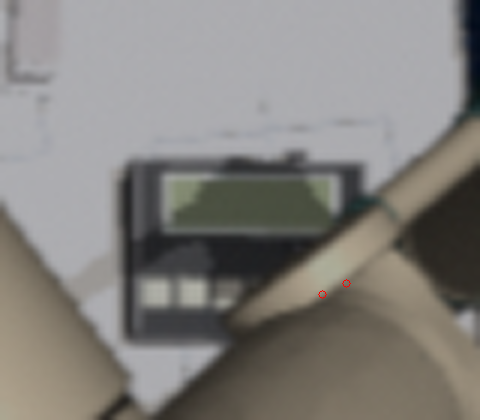

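View pics/scene5.png

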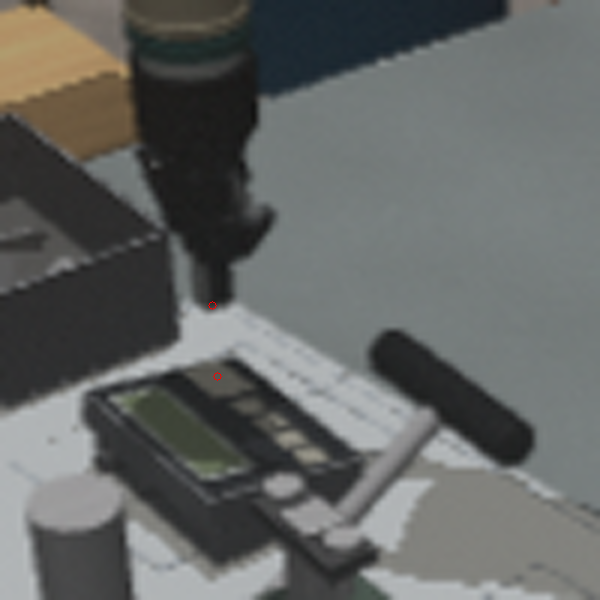

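Call:
servo_tool([
  {"slide": [0,0.003,0.02],"spin": 0},
  {"slide": [0,0,0.015],"spin": 0},
  {"slide": [0,0,0.008],"spin": 0},
  {"slide": [0,0,0],"spin": 0},
  {"slide": [0,0,0],"spin": 0},
])

```text
clock: 9.9
position: [0.391, -0.4133, 0.0626]
ee_rot: [0.001, 1.0, -0.001, 0.001]
contact_force: [0.3, -0.3, 0.4]
width: -0.0
```

Call:
servo_tool([
  {"slide": [0,0,0.003],"spin": 0},
  {"slide": [0,0,0.002],"spin": 0},
  {"slide": [0,0,0],"spin": 0},
])

```text
clock: 10.2
position: [0.3905, -0.4126, 0.0565]
ee_rot: [0.0, 1.0, -0.001, 0.0]
contact_force: [0.4, -0.2, -0.3]
width: -0.0003
```

Call:
servo_tool([
  {"slide": [0,0,0.002],"spin": 0},
  {"slide": [0,0,0],"spin": 0},
])

```text
clock: 10.4
position: [0.3904, -0.4126, 0.0542]
ee_rot: [-0.0, 1.0, -0.001, -0.0]
contact_force: [-0.2, 0.8, -0.5]
width: 0.0003
```

Call:
servo_tool([
  {"slide": [0,0,0.002],"spin": 0},
  {"slide": [0,0,0],"spin": 0},
])

```text
clock: 10.6
position: [0.3903, -0.4126, 0.0521]
ee_rot: [-0.0, 1.0, -0.001, -0.0]
contact_force: [0.1, 0.7, 0.1]
width: 0.0001
```

Call:
servo_tool([
  {"slide": [0,0,0.001],"spin": 0},
  {"slide": [0,0,0],"spin": 0},
])

```text
clock: 10.8
position: [0.3904, -0.4127, 0.0513]
ee_rot: [-0.0, 1.0, -0.001, -0.0]
contact_force: [-0.4, 0.0, -0.1]
width: -0.0001
```

Call:
servo_tool([
  {"slide": [0,0,0.001],"spin": 0},
  {"slide": [0,0,0],"spin": 0},
])

```text
clock: 11.0
position: [0.3904, -0.4126, 0.0503]
ee_rot: [-0.0, 1.0, -0.001, -0.0]
contact_force: [-0.4, 0.3, -0.2]
width: -0.0
```

Call:
servo_tool([
  {"slide": [0,0,0.001],"spin": 0},
  {"slide": [0,0,0],"spin": 0},
])

```text
clock: 11.2
position: [0.3905, -0.4128, 0.0494]
ee_rot: [0.0, 1.0, -0.001, 0.0]
contact_force: [0.4, 0.9, 0.7]
width: 0.0001
```

Call:
servo_tool([
  {"slide": [0,0,0.001],"spin": 0},
  {"slide": [0,0,0],"spin": 0},
])

```text
clock: 11.4
position: [0.3907, -0.4128, 0.0487]
ee_rot: [0.0, 1.0, -0.001, 0.0]
contact_force: [0.6, 0.8, 2.9]
width: -0.0002
```

Call:
servo_tool([
  {"slide": [0,0,0.001],"spin": 0},
  {"slide": [0,0,0],"spin": 0},
])

```text
clock: 11.6
position: [0.3907, -0.4128, 0.0481]
ee_rot: [0.0, 1.0, -0.001, 0.0]
contact_force: [-0.5, 2.0, 6.0]
width: -0.0003
```

Call:
servo_tool([
  {"slide": [0,0,0.001],"spin": 0},
  {"slide": [0,0,0],"spin": 0},
])

```text
clock: 11.8
position: [0.3908, -0.4129, 0.0479]
ee_rot: [0.0, 1.0, -0.001, 0.0]
contact_force: [-0.9, 2.7, 10.7]
width: 0.0002
```

Call:
servo_tool([
  {"slide": [0,0,0],"spin": 0},
  {"slide": [0,0,-0.01],"spin": 0},
  {"slide": [0,0,-0.03],"spin": 0},
  {"slide": [0,0,-0.05],"spin": 0},
  {"slide": [0,0,-0.05],"spin": 0},
  {"slide": [0,-0.02,-0.045],"spin": 0},
  {"slide": [0.01,-0.03,-0.035],"spin": 0},
  {"slide": [0.01,-0.035,-0.03],"spin": 0},
])

```text
clock: 12.6
position: [0.4107, -0.3278, 0.2987]
ee_rot: [0.001, 1.0, -0.002, 0.001]
contact_force: [0.7, 0.1, -0.1]
width: 0.0004
```

Call:
servo_tool([
  {"slide": [0.01,-0.035,-0.03],"spin": 0},
  {"slide": [0.01,-0.035,-0.03],"spin": 0},
  {"slide": [0.01,-0.045,-0.01],"spin": 0},
  {"slide": [0.015,-0.045,0],"spin": 0},
  {"slide": [0.015,-0.045,0],"spin": 0},
  {"slide": [0.015,-0.045,0],"spin": 0},
  {"slide": [0.01,-0.035,0],"spin": 0},
  {"slide": [0,0,0],"spin": 0},
])

```text
clock: 13.4
position: [0.4966, -0.0387, 0.3662]
ee_rot: [-0.001, 1.0, 0.002, 0.0]
contact_force: [0.0, -0.5, -0.4]
width: 0.0
```

```bash
python3 - <<'E'
from h import *
t=eyes.get_image("top"); s=eyes.get_image("scene")
st=manip.get_state(); print(st['position'],st['contact_force'])
for n,im,(x,y,w,h) in(("top",t,(210,120,80,70)),("scene",s,(160,100,100,100))):
    k=6
    c=cv2.resize(im[y:y+h,x:x+w],None,fx=k,fy=k,interpolation=cv2.INTER_CUBIC)
    for P in([.4975,-.0175,.296],[.4975,-.042,.308],st['position']):
        p=proj(n,P)[0];p=(p-[x,y]+.5)*k; cv2.circle(c,tuple(int(a) for a in p),4,(0,0,255),1)
    cv2.imwrite(f"pics/{n}6.png",c)
E
```

```text
[ 0.49597126 -0.04243938  0.3661754 ] [ 0.39725531 -0.50973065 -0.29592646]
```

View pics/scene6.png

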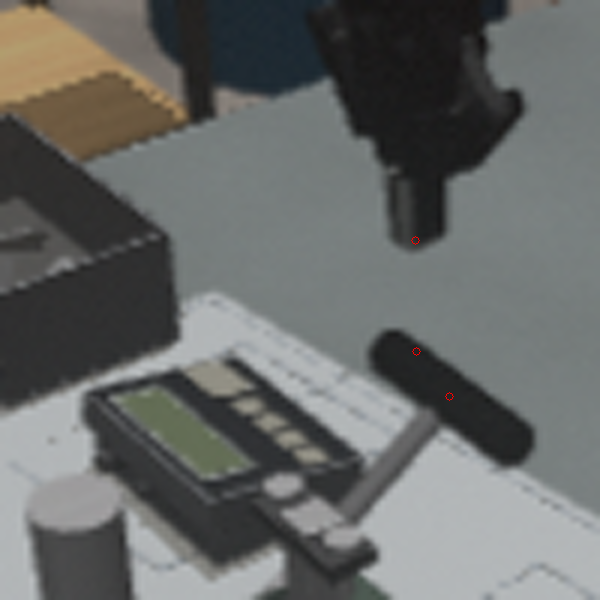

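Call:
servo_tool([
  {"slide": [0.001,0,0.02],"spin": 0},
  {"slide": [0,0,0.02],"spin": 0},
  {"slide": [0,0,0.008],"spin": 0},
  {"slide": [0,0,0.003],"spin": 0},
  {"slide": [0,0,0.002],"spin": 0},
  {"slide": [0,0,0],"spin": 0},
  {"slide": [0,0,0],"spin": 0},
])

```text
clock: 14.2
position: [0.4975, -0.0432, 0.3141]
ee_rot: [0.0, 1.0, -0.001, 0.001]
contact_force: [-0.7, -0.0, 0.1]
width: 0.0004
```

Call:
servo_tool([
  {"slide": [0,0,0.002],"spin": 0},
  {"slide": [0,0,0.002],"spin": 0},
  {"slide": [0,0,0],"spin": 0},
])

```text
clock: 14.5
position: [0.497, -0.0428, 0.3092]
ee_rot: [0.0, 1.0, -0.001, -0.0]
contact_force: [0.4, -1.0, -0.1]
width: -0.0002
```

Call:
servo_tool([
  {"slide": [0,0,0.002],"spin": 0},
  {"slide": [0,0,0.002],"spin": 0},
  {"slide": [0,0,0],"spin": 0},
])

```text
clock: 14.8
position: [0.4964, -0.0429, 0.3065]
ee_rot: [0.0, 1.0, -0.001, -0.0]
contact_force: [-2.4, 0.1, 7.5]
width: -0.0003
```

Call:
servo_tool([
  {"slide": [-0.002,0,0.003],"spin": 0},
  {"slide": [-0.002,0,0.003],"spin": 0},
  {"slide": [-0.002,0,0.003],"spin": 0},
  {"slide": [0,0,0],"spin": 0},
])

```text
clock: 15.2
position: [0.49, -0.0428, 0.2975]
ee_rot: [0.0, 1.0, -0.001, -0.0]
contact_force: [-4.5, -0.6, 6.8]
width: 0.0001
```

Call:
servo_tool([
  {"slide": [-0.001,0,0.004],"spin": 0},
  {"slide": [-0.004,0,0.0076],"spin": 0},
  {"slide": [-0.0035,0,0.0077],"spin": 0},
  {"slide": [-0.003,0,0.0079],"spin": 0},
  {"slide": [-0.0027,0,0.0081],"spin": 0},
  {"slide": [-0.0023,0,0.0081],"spin": 0},
  {"slide": [-0.0019,0,0.0083],"spin": 0},
  {"slide": [-0.0015,0,0.0084],"spin": 0},
])

```text
clock: 16.0
position: [0.4688, -0.0428, 0.2369]
ee_rot: [0.0, 1.0, -0.001, -0.002]
contact_force: [-6.6, 0.2, 9.0]
width: -0.0001
```

Call:
servo_tool([
  {"slide": [-0.001,0,0.0084],"spin": 0},
  {"slide": [-0.0007,0,0.0085],"spin": 0},
  {"slide": [-0.0002,0,0.0085],"spin": 0},
  {"slide": [0.0002,0,0.0085],"spin": 0},
  {"slide": [0.0007,0,0.0085],"spin": 0},
  {"slide": [0.001,0,0.0084],"spin": 0},
  {"slide": [0.0015,0,0.0084],"spin": 0},
  {"slide": [0,0,0],"spin": 0},
])

```text
clock: 16.8
position: [0.4704, -0.0428, 0.1768]
ee_rot: [0.0, 1.0, -0.001, -0.003]
contact_force: [-5.9, 0.1, 8.3]
width: -0.0
```

```bash
python3 - <<'E'
from h import *
s=eyes.get_image("scene")
st=manip.get_state(); print(st['position'],st['contact_force'])
for n,im,(x,y,w,h) in(("scene",s,(160,130,110,100)),):
    k=6
    c=cv2.resize(im[y:y+h,x:x+w],None,fx=k,fy=k,interpolation=cv2.INTER_CUBIC)
    cv2.imwrite(f"pics/{n}7.png",c)
E
```

```text
[ 0.47034108 -0.04273455  0.17713402] [-6.2346994  -0.21870395  7.52001446]
```

View pics/scene7.png

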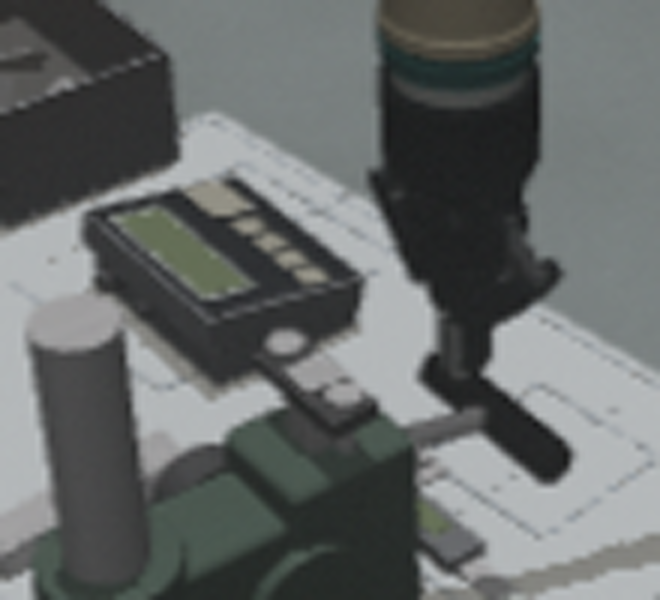

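Call:
servo_tool([
  {"slide": [0.0019,0,0.0082],"spin": 0},
  {"slide": [0.0023,0,0.0081],"spin": 0},
  {"slide": [0.0027,0,0.008],"spin": 0},
  {"slide": [0.003,0,0.0079],"spin": 0},
  {"slide": [0.0033,0,0.007],"spin": 0},
  {"slide": [0,0,0],"spin": 0},
])

```text
clock: 17.45
position: [0.4828, -0.0428, 0.1376]
ee_rot: [0.0, 1.0, -0.001, -0.004]
contact_force: [-7.6, -1.5, 10.4]
width: -0.0
```

Call:
servo_tool([
  {"slide": [0.002,0,0.004],"spin": 0},
  {"slide": [0.001,0,0.003],"spin": 0},
  {"slide": [0,0,0],"spin": 0},
])

```text
clock: 17.75
position: [0.4867, -0.0428, 0.1314]
ee_rot: [0.0, 1.0, -0.001, -0.002]
contact_force: [-6.9, -0.3, 11.0]
width: 0.0001
```

Call:
servo_tool([
  {"slide": [0.0005,0,0.002],"spin": 0},
  {"slide": [0,0,0],"spin": 0},
])

```text
clock: 17.95
position: [0.4873, -0.0428, 0.1302]
ee_rot: [0.0, 1.0, -0.001, -0.002]
contact_force: [-7.5, -1.0, 14.7]
width: 0.0001
```

Call:
servo_tool([
  {"slide": [0,0,0.002],"spin": 0},
  {"slide": [0,0,0],"spin": 0},
])

```text
clock: 18.15
position: [0.4874, -0.0428, 0.13]
ee_rot: [0.0, 1.0, -0.001, -0.002]
contact_force: [-11.0, 0.6, 26.1]
width: -0.0
```

Call:
servo_tool([
  {"slide": [0,0,0.002],"spin": 0},
  {"slide": [0,0,0],"spin": 0},
])

```text
clock: 18.35
position: [0.4874, -0.0429, 0.1299]
ee_rot: [0.001, 1.0, -0.001, -0.001]
contact_force: [-13.5, 0.9, 37.6]
width: -0.0001
```

Call:
servo_tool([
  {"slide": [0,0,-0.003],"spin": 0},
  {"slide": [0,0,0],"spin": 0},
  {"slide": [0,0,0],"spin": 0},
  {"slide": [0,0,0],"spin": 0},
  {"slide": [0,0,0],"spin": 0},
  {"slide": [0,0,0],"spin": 0},
  {"slide": [0,0,0],"spin": 0},
  {"slide": [0,0,0],"spin": 0},
])

```text
clock: 19.15
position: [0.4874, -0.0428, 0.1301]
ee_rot: [0.0, 1.0, -0.001, -0.002]
contact_force: [-7.9, 0.9, 18.0]
width: -0.0001
```

```bash
python3 - <<'E'
from h import *
s=eyes.get_image("scene")
st=manip.get_state(); print(st['position'],st['contact_force'])
for n,im,(x,y,w,h) in(("scene",s,(160,170,110,120)),):
    k=5
    c=cv2.resize(im[y:y+h,x:x+w],None,fx=k,fy=k,interpolation=cv2.INTER_CUBIC)
    cv2.imwrite(f"pics/{n}8.png",c)
E
```

```text
[ 0.48745556 -0.04283162  0.13011395] [-7.72002175e+00 -3.00583867e-03  1.90685766e+01]
```

View pics/scene8.png

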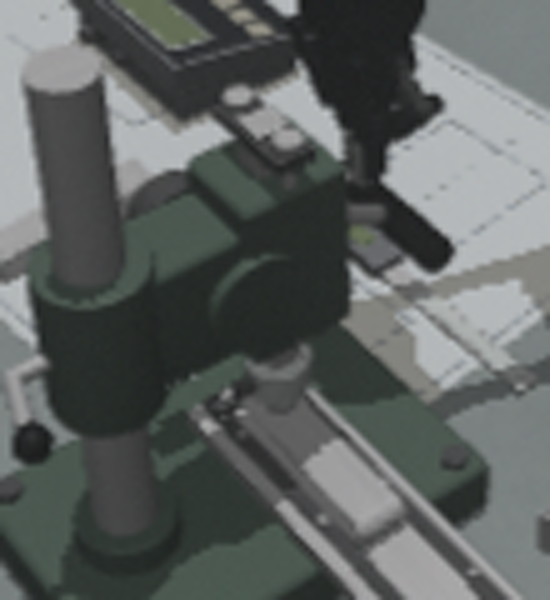

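Call:
servo_tool([
  {"slide": [-0.002,0,-0.003],"spin": 0},
  {"slide": [-0.003,0,-0.005],"spin": 0},
  {"slide": [-0.003,0,-0.006],"spin": 0},
  {"slide": [-0.0025,0,-0.006],"spin": 0},
  {"slide": [-0.0025,0,-0.0065],"spin": 0},
  {"slide": [-0.002,0,-0.0065],"spin": 0},
  {"slide": [-0.0016,0,-0.0065],"spin": 0},
  {"slide": [-0.0014,0,-0.0065],"spin": 0},
])

```text
clock: 20.0
position: [0.4736, -0.0428, 0.1762]
ee_rot: [0.0, 1.0, -0.001, 0.003]
contact_force: [1.1, 0.8, 8.3]
width: -0.0
```

Call:
servo_tool([
  {"slide": [-0.002,0,-0.0065],"spin": 0},
  {"slide": [-0.0012,0,-0.0066],"spin": 0},
  {"slide": [-0.001,0,-0.0066],"spin": 0},
  {"slide": [-0.0007,0,-0.0066],"spin": 0},
  {"slide": [-0.0004,0,-0.0066],"spin": 0},
  {"slide": [0,0,-0.0066],"spin": 0},
  {"slide": [0.0002,0,-0.0066],"spin": 0},
  {"slide": [0.0005,0,-0.0066],"spin": 0},
])

```text
clock: 20.8
position: [0.4705, -0.0432, 0.229]
ee_rot: [0.001, 1.0, -0.001, 0.005]
contact_force: [3.4, -0.1, 5.9]
width: -0.0
```

Call:
servo_tool([
  {"slide": [0.0008,0,-0.0065],"spin": 0},
  {"slide": [0.001,0,-0.0065],"spin": 0},
  {"slide": [0.0013,0,-0.0065],"spin": 0},
  {"slide": [0.0016,0,-0.0065],"spin": 0},
  {"slide": [0.002,0,-0.0063],"spin": 0},
  {"slide": [0.0022,0,-0.0062],"spin": 0},
  {"slide": [0.0025,0,-0.006],"spin": 0},
  {"slide": [0.0025,0,-0.006],"spin": 0},
])

```text
clock: 21.6
position: [0.4808, -0.0429, 0.2774]
ee_rot: [0.0, 1.0, -0.001, -0.0]
contact_force: [3.2, -1.0, 4.4]
width: 0.0
```

Call:
servo_tool([
  {"slide": [0.0027,0,-0.0055],"spin": 0},
  {"slide": [0.0027,0,-0.0055],"spin": 0},
  {"slide": [0.0027,0,-0.005],"spin": 0},
  {"slide": [0.0025,0,-0.0045],"spin": 0},
  {"slide": [0.002,0,-0.0035],"spin": 0},
  {"slide": [0.0015,0,-0.0025],"spin": 0},
  {"slide": [0.001,0,-0.0015],"spin": 0},
  {"slide": [0.0005,0,-0.001],"spin": 0},
])

```text
clock: 22.4
position: [0.4963, -0.0428, 0.3061]
ee_rot: [-0.0, 1.0, -0.001, -0.0]
contact_force: [2.9, -0.8, 3.2]
width: -0.0002
```

Call:
servo_tool([
  {"slide": [0,0,-0.001],"spin": 0},
  {"slide": [0,0,-0.001],"spin": 0},
  {"slide": [0,0,-0.001],"spin": 0},
  {"slide": [0,0,0],"spin": 0},
])

```text
clock: 22.8
position: [0.495, -0.0427, 0.3082]
ee_rot: [-0.0, 1.0, -0.001, -0.002]
contact_force: [0.4, -1.6, 0.2]
width: 0.0001
```

Contact force is gone near the rest height. Rising slowly the last bit, then up and clear.

Call:
servo_tool([
  {"slide": [0,0,-0.001],"spin": 0},
  {"slide": [0,0,-0.001],"spin": 0},
  {"slide": [0,0,-0.002],"spin": 0},
  {"slide": [0,0,-0.005],"spin": 0},
  {"slide": [0,0,-0.02],"spin": 0},
  {"slide": [0,0,-0.04],"spin": 0},
  {"slide": [-0.03,0,-0.03],"spin": 0},
  {"slide": [0,0,0],"spin": 0},
])

```text
clock: 23.6
position: [0.4656, -0.043, 0.4137]
ee_rot: [0.001, 1.0, -0.001, 0.004]
contact_force: [0.8, 0.4, 0.2]
width: -0.0001
```

Call:
servo_tool([
  {"slide": [-0.02,0.045,0],"spin": 0},
  {"slide": [-0.02,0.045,0],"spin": 0},
  {"slide": [-0.02,0.045,0],"spin": 0},
  {"slide": [-0.02,0.045,0],"spin": 0},
  {"slide": [0,0.045,0],"spin": 0},
  {"slide": [0,0,0],"spin": 0},
  {"slide": [0,0,0],"spin": 0},
])

```text
clock: 24.3
position: [0.3858, -0.2683, 0.4072]
ee_rot: [-0.001, 1.0, -0.002, -0.001]
contact_force: [1.1, -0.3, -0.3]
width: 0.0
```

```bash
python3 - <<'E'
from h import *
t=eyes.get_image("top"); s=eyes.get_image("scene")
st=manip.get_state(); print(st['clock'],st['position'],st['contact_force'])
for n,im,(x,y,w,h) in(("top",t,(185,80,110,110)),("scene",s,(145,150,130,150))):
    k=5 if n=="top" else 4
    c=cv2.resize(im[y:y+h,x:x+w],None,fx=k,fy=k,interpolation=cv2.INTER_CUBIC)
    for P in([.4975,-.0175,.296],[.611,.138,.062]):
        p=proj(n,P)[0];p=(p-[x,y]+.5)*k; cv2.circle(c,tuple(int(a) for a in p),3,(0,0,255),1)
    cv2.imwrite(f"pics/{n}9.png",c)
E
```

```text
24.4 [ 0.38607791 -0.26679101  0.40783918] [0.13956401 0.92336872 0.31520006]
```

View pics/top9.png

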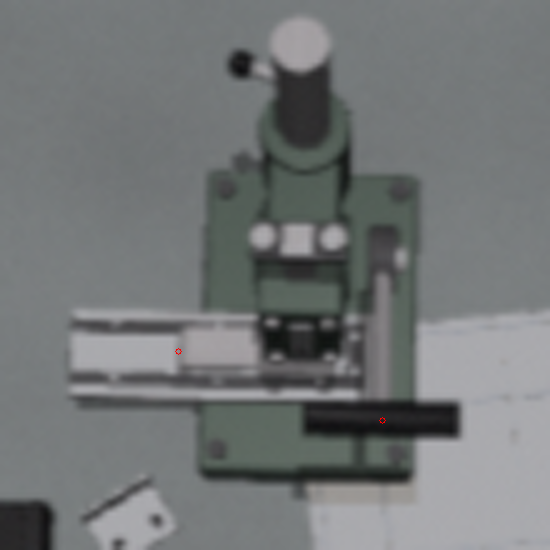

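View pics/scene9.png

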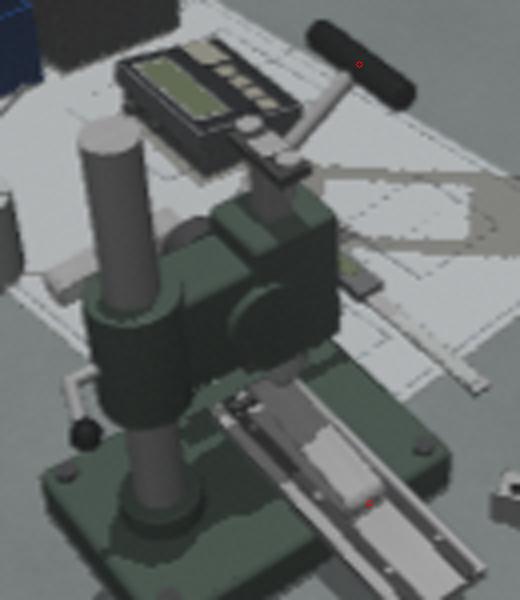

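```bash
python3 -c "
from rig import manip
print(manip.sign_off())"
```

```text
the job is handed in; nothing more can be done
None
```

The load check is done and handed in at about 24 s on the robot's clock. There was no verdict to read.

- **Clip:** I pushed it along the channel with the shut fingers until it stopped hard at 8 N or more. In the last picture its bend is about 101 mm to +y of the ram, against 100 mm for home. It stayed there after the squeeze.
- **Zero key:** I pressed it to 10.7 N, where it was no longer moving, then released it.
- **Lever:** I pushed it down to its bottom stop and held it there for about 1.2 s. In the picture taken at the bottom, the presser was on the clip. I then eased it up over about 3 s at roughly 0.4 rad/s. The finger stayed in contact until the force faded at the rest height. The last pictures show the lever at its starting position.
- **Force peak:** At the bottom stop, the push on the lever grip briefly reached 37.6 N (about 40 N with the sideways part). That is right at the 40 N limit stated for the arm and gripper's body. The contact was at the fingertips, and I backed off to 18 N straight away.
- **Not measured directly:** I had no direct reading of the lever angle, how far the clip leaf was squeezed, or the zero key's travel. I judged these from tool position, force and pictures. I kept the arm well clear of the other objects, but did not measure their positions again at the end.

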